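Nest the screw cups and slide them home under the instrument

ROBOT

A 6-joint arm with a two-finger parallel gripper is mounted at the origin on the work surface. World frame = base frame: x ahead of the robot, y to its left, z up, the work surface at z = 0. Lengths are in m, angles in rad, forces in N, time in s.
With the tool pointing down it reaches from about 0.325 to 0.775 m from the base axis. Payload 5.5 kg.
Tool frame: the origin (TCP) lies on the front face of the gripper's body, between the roots of the fingers; the fingertips stand r.finger_overhang ahead of it and the grasp point (between the pads) lies 54 mm ahead of it (r.finger_overhang is the distance from the TCP to the fingertips, in m); z points along the fingers, y is the line along which they close (so a half turn about z gives the same grasp; the last joint's range is limited). The gripper opens to 85 mm and grips with 20 to 120 N. Pads are 22 mm wide; open, the fingers measure 114 mm over their backs; the gripper's body (76 mm by 85 mm) begins 54 mm behind the grasp point. The pads swing forward as they close: fully open they stand 13 mm farther back than shut.
Start: joints at [-1.289, 0.091, 1.231, -0, 1.82, -0.057], TCP at [0.199, -0.566, 0.304] pointing down, gripper open.
Joint ranges: [-2.87, 2.87], [-0.86, 2.18], [0.17, 2.46], [-1.51, 4.65], [0.06, 2.69], [-2.65, 2.65]. Speed limits (rad/s): [2.57, 2.57, 3.01, 3.14, 3.14, 3.14].

INTERFACE

Orientations are given as a unit quaternion [x, y, z, w].
In Python, from bench import r gives the robot as it stands. Calls block until the motion is done:
- r.move_ptp(position, orientation): joint-space move of the TCP to a pose.
- r.move_linear(position, ori=None, max_speed=0.15): straight line of the TCP; ori=None keeps the orientation; max_speed is the mean speed in m/s.
- r.move_joints(angles): joint-space move.
- r.command_gripper(opening): opening from 0.0 (shut) to 1.0 (fully open); the grip force is fixed at half the most; returns when the fingers have stopped.
- r.sleep(seconds).
- r.ik(position, orientation): joint angles nearest the present ones, or None.
- r.grab_frame(name): name is "side" or "top" or "wrist"; returns a dict with "color" (400x640x3 uint8, blue, green, red), "range_z" (400x640 float32, m along the optical axis (not along the pixel's ray), 0 where there is no reading), "intrinsics" (3x3 intrinsics, pixels), "k1" (the pictures are not rectified: a ray, as slopes to the right and down, at radius r is drawn at 1 + k1 r^2 times it, then the intrinsics apply), "world_from_camera" (4x4, takes a point from camera to world coordinates); the wrist camera has in their place "hand_eye" (4x4, takes a point from camera to tool coordinates, whose origin is the TCP and whose axes are the flange's). Camera axes: x right, y up, looking along -z (the intrinsics and any distortion apply to the point x, -y, -z); pixel columns grow to the right and rows downward; lengths in m; the calibration is good to about 2 mm. A picture is of the moment at which its call begins: read the wrist's pose just before it.
A pose or a line that the arm cannot do raises r.PlanningError and nothing moves.
- r.finish_job(): hands the job in; it is judged then, once.
Readings, each from a call of its own:
- r.get_time_s(): time.
- r.get_qpos(): joint angles.
- r.get_qvel(): joint speeds.
- r.get_joint_efforts(): joint torques, N m.
- r.get_eef_pos(): TCP position.
- r.get_orientation(): TCP orientation.
- r.get_contact_force(): force on the tool from outside, world axes, zero at the start.
- r.get_wrist_torque(): the same for the moment, N m.
- r.get_gripper_width(): opening from 0.0 (shut) to 1.0 (fully open).
- r.get_grasp_force(): force on a finger pad.
Only numpy, scipy, OpenCV 4.12 (cv2) and the standard library are available. Lean on these libraries where they do the work, as an engineer would, in place of code of your own. Each camera call takes 0.05 s, during which the arm holds its last target. There are 200 camera calls.

TASK

Put the screw cups away: nest the two loose aluminium cups by size in the wide dish on the slide carriage, the middle one in the dish and the small one in the middle one, standing flat. Then push the carriage by its front plate into the tunnel under the instrument until the spring detent snaps in and holds it fully home. Keep the cups upright all the while and leave everything else on the bench where it is.

Things in the scene. Friction and masses are not known exactly. Their poses are not given: they have to be found in the camera images.
- riser: Grey instrument riser, 200 deep x 256 wide, fixed, carrying a bench power supply. Roof plus instrument are a solid block 100 to 172 above the bench; below it a tunnel, 244 wide between side walls, open to the robot. Origin: on the bench under the middle of the roof's robot-side front edge. x points into the tunnel along the slide, y across, z up.
- carriage (a joint): Travel (m) of the aluminium slide carriage along the riser's +x: 0 = pulled out towards the robot, 0.165 = home at its stop. It starts at 0 to 0.012. A spring ball resists (about 8 N) from 0.140 to 0.153, then snaps behind a boss on the carriage, draws it home and holds it. Left short of that, it springs back to about 0.140.
- push_plate (a point): On the robot-side face of the carriage's upright push plate, mid width, 34 above the bench. Plate: 130 wide (y), 6 thick, from 6 to 50 above the bench; axes as the riser's. When home this face is 8 inside the front edge of the riser's roof, so an upright tool hits the instrument first: tilt it back 25 to 45 degrees, fingertips leading.
- dish_floor (a point): Centre of the inner floor, 17 above the bench, of the wide steel dish fixed on the carriage: outer diameter 144 at the rim, 124 at the foot, wall 4, rim 46 above the bench. 84 beyond the push plate's face; axes as the riser's. A detent boss (radius 12) sticks out at x -40, y +80 from here.
- middle_cup: The bigger of two loose, open, round aluminium cups: outer diameter 100 at the rim, 86 at the foot, 46 high, wall 8, floor 6 thick, 150 g. Origin: centre of its underside; z up.
- small_cup: The smaller, taller loose open aluminium cup: outer diameter 56 at the rim, 50 at the foot, 60 high, wall 4, floor 6 thick, 90 g. Origin: centre of its underside; z up.
- meter: Bystander: black hand multimeter 170 x 85 x 42, lying flat (mm). Origin on its underside, about the middle.
- module: Bystander: finned aluminium control module case 118 x 90 x 29 (mm). Origin on its underside, about the middle.
- screwdriver: Bystander: screwdriver lying on the bench (mm). Origin on its underside, about the middle.
- brush: Bystander: brush lying on the bench (mm). Origin on its underside, about the middle.
- flux_tin: Bystander: closed flat tin, diameter 68, 35 high, no opening (mm). Origin on its underside, about the middle.
- cleaner: Bystander: closed bottle, diameter 60, 150 high (mm). Origin on its underside, about the middle.
Mind the look-alikes: they are no part of the job. Leave any red look-alike of the middle_cup alone.

How it is judged:
On the way, in this order (a step that is already met when the one before it is completed fails the run):
1. both cups stand nested in the dish, let go, while the carriage is still out (z of middle_cup in the frame of dish_floor between -0.004 and 0.006 m and horizontal distance between middle_cup and dish_floor below 0.022 m and angle between each of middle_cup, small_cup's own z axis and vertical below 0.1 rad and z of small_cup in the frame of middle_cup between 0.002 and 0.012 m and horizontal distance between small_cup and middle_cup below 0.022 m and linear speed of each of middle_cup, small_cup below 0.02 m/s and contact force between the fingers and middle_cup below 0.1 N and contact force between the fingers and small_cup below 0.1 N and value of joint carriage below 0.06 m), for 0.2 s.
2. the carriage is home behind the detent with the nested cups on it (z of middle_cup in the frame of dish_floor between -0.004 and 0.006 m and horizontal distance between middle_cup and dish_floor below 0.022 m and angle between each of middle_cup, small_cup's own z axis and vertical below 0.1 rad and z of small_cup in the frame of middle_cup between 0.002 and 0.012 m and horizontal distance between small_cup and middle_cup below 0.022 m and value of joint carriage above 0.161 m), for 0.2 s.
At the end, for the whole second after the job is handed in: The middle cup stands flat on the floor of the carriage's dish (centre within 22 mm of the dish's), the small cup flat on the middle cup's floor (centres within 22 mm), both upright within 0.1 rad and at rest, and the carriage stands within 4 mm of fully home, held by the detent (all of step 2 and linear speed of each of middle_cup, small_cup below 0.02 m/s); the robot touches nothing.
It fails at once if a cup was tipped more than 40 degrees (angle between any of middle_cup, small_cup's own z axis and vertical above 0.7 rad).
It fails at once if a bystander was moved more than 30 mm (distance of any of meter, module, screwdriver, brush, flux_tin, cleaner from where it was at the start of the episode above 0.03 m).
It also fails if it takes over 72 s, if anything falls off the work surface, if the arm or the gripper's body presses on something with over 40 N, if the wrist force passes 120 N, or if a joint passes its speed limit or range.

## Working session

There is one attempt and no reset: what is moved stays moved. The work goes in short steps, each a Python script; the robot and the scene stay as the last script left them, time stands still between calls to the robot, and variables do not carry over. Pictures are saved under pics/ and viewed, at most 10 in all, crops included, and the job is handed in when it is done.

```bash
mkdir -p pics; ls; cat > h.py <<'E'
import numpy as np, cv2
from bench import r
from scipy.spatial.transform import Rotation as R
def grab(n):
    p=np.array(r.get_eef_pos()); q=np.array(r.get_orientation())
    f=r.grab_frame(n)
    if n=="wrist":
        T=np.eye(4);T[:3,:3]=R.from_quat(q).as_matrix();T[:3,3]=p
        f["W"]=T@np.array(f["hand_eye"])
    else: f["W"]=np.array(f["world_from_camera"])
    return f
def cloud(f):
    K=np.array(f["intrinsics"]);k=float(np.ravel(f["k1"])[0]);D=np.array([k,0,0,0,0.])
    h,w=f["range_z"].shape
    u,v=np.meshgrid(np.arange(w),np.arange(h))
    s=cv2.undistortPoints(np.stack([u,v],-1).reshape(-1,1,2).astype(float),K,D).reshape(h,w,2)
    z=f["range_z"]
    P=np.stack([s[...,0]*z,-s[...,1]*z,-z],-1)
    X=P@f["W"][:3,:3].T+f["W"][:3,3]
    X[z<=0]=np.nan
    return X
E
python3 - <<'E'
from h import *
for n in ("top","side"):
    f=grab(n);X=cloud(f)
    np.savez(n+".npz",X=X,c=f["color"]);cv2.imwrite(f"pics/{n}0.png",f["color"])
    print(n,f["W"].round(3).tolist(),f["intrinsics"],f["k1"])
print(r.get_time_s(),r.finger_overhang,r.get_orientation())
E
```

```text
pics
top [[-0.027, 0.994, -0.105, 0.346], [-0.999, -0.03, -0.021, -0.009], [-0.024, 0.104, 0.994, 1.342], [0.0, 0.0, 0.0, 1.0]] [[450.73273692   0.         318.76369641]
 [  0.         450.73273692 193.32171972]
 [  0.           0.           1.        ]] -0.057626524262912156
side [[-0.913, 0.284, -0.294, 0.017], [-0.409, -0.642, 0.648, 1.02], [-0.004, 0.712, 0.702, 1.135], [0.0, 0.0, 0.0, 1.0]] [[453.138714     0.         322.66384233]
 [  0.         453.138714   199.56377107]
 [  0.           0.           1.        ]] -0.13290548337644048
0.1 0.0726 [ 9.85685923e-01  1.68589578e-01 -1.06254097e-04 -8.97078878e-04]
```

View pics/top0.png

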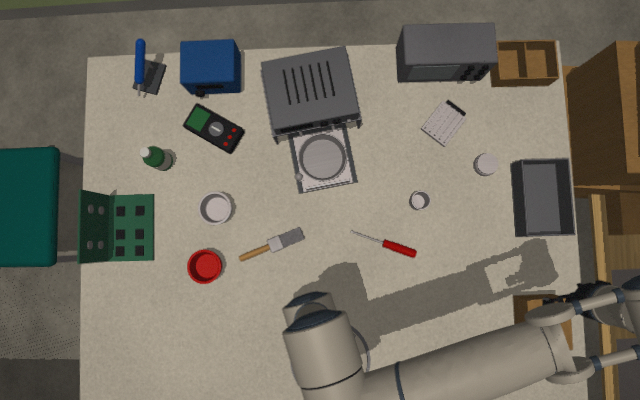

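View pics/side0.png

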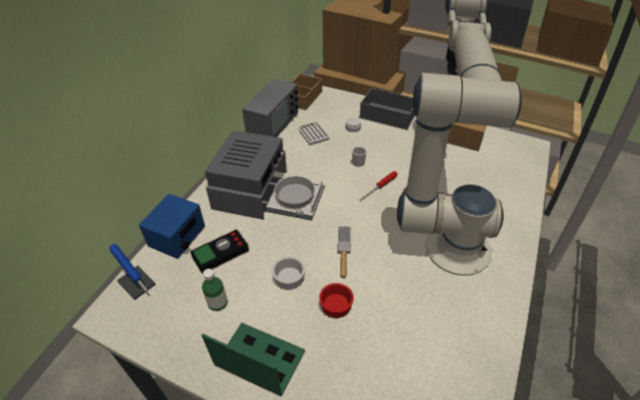

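Top view: middle cup at about (216,208), the red look-alike at (205,266), small cup (419,200), dish (322,158) with its plate at about (327,188), and riser above it. The round thing at (486,163) is the flux tin. Next I fit the positions from depth.

```bash
cat > m.py <<'E'
from h import *
def circ(P):
    A=np.c_[2*P[:,:2],np.ones(len(P))];b=(P[:,:2]**2).sum(1)
    s=np.linalg.lstsq(A,b,rcond=None)[0];return s[:2],np.sqrt(s[2]+s[:2]@s[:2])
E
python3 - <<'E'
from m import *
for n in("top","side"):
    d=np.load(n+".npz");X=d["X"].reshape(-1,3);X=X[np.isfinite(X[:,0])]
    print(n,"bench z",np.median(X[(abs(X[:,2])<.02)&(abs(X[:,0]-.5)<.2)&(abs(X[:,1])<.4)][:,2]))
    if n=="top":
        D=d["X"]; c0={k:D[v,u] for k,(u,v) in dict(mid=(216,208),small=(419,200),dish=(322,158),plate=(327,188),roofL=(267,110),roofR=(350,100),flux=(486,163)).items()}
        for k,v in c0.items(): print(k,v.round(3))
    for k,zl,zh,rad in (("mid",.040,.055,.08),("small",.052,.07,.06),("dish",.040,.055,.079)):
        c=c0[k][:2]
        for _ in range(6):
            P=X[(np.hypot(*(X[:,:2]-c).T)<rad)&(X[:,2]>zl)&(X[:,2]<zh)]
            if len(P)<5: print("few",k);break
            c=(P[:,:2].max(0)+P[:,:2].min(0))/2 if _<3 else circ(P)[0]
        print(k,len(P),c.round(4),circ(P)[1].round(4),P[:,:2].min(0).round(3),P[:,:2].max(0).round(3),np.median(P[:,2]).round(4))
    P=X[(X[:,2]>.162)&(X[:,2]<.185)&(abs(X[:,1])<.25)&(X[:,0]>.45)&(X[:,0]<.85)]
    rect=cv2.minAreaRect(P[:,:2].astype(np.float32));print("roof",len(P),rect,cv2.boxPoints(rect).round(3).tolist())
E
python3 -c "
import cv2;i=cv2.imread('pics/top0.png')[70:240,180:440];cv2.imwrite('pics/crop.png',cv2.resize(i,None,fx=3,fy=3,interpolation=2))"
```

```text
top bench z 0.001463216000958445
mid [0.452 0.328 0.007]
small [ 0.458 -0.278  0.008]
dish [0.59  0.006 0.024]
plate [ 0.503 -0.006  0.001]
roofL [0.717 0.156 0.109]
roofR [ 0.717 -0.075  0.172]
flux [ 0.558 -0.474  0.038]
mid 292 [0.4491 0.323 ] 0.0449 [0.402 0.276] [0.499 0.372] 0.0463
small 99 [ 0.4535 -0.2718] 0.0258 [ 0.427 -0.3  ] [ 0.479 -0.244] 0.0599
dish 304 [0.5881 0.006 ] 0.0691 [ 0.509 -0.065] [0.661 0.076] 0.0454
roof 5891 ((0.7538123726844788, 0.03302951902151108), (0.20175936818122864, 0.23759931325912476), 8.798809051513672) [[0.6359999775886536, 0.13500000536441803], [0.671999990940094, -0.10000000149011612], [0.871999979019165, -0.0689999982714653], [0.8349999785423279, 0.16599999368190765]]
side bench z -0.00018142468024651137
mid 246 [0.4466 0.3265] 0.0457 [0.396 0.276] [0.497 0.377] 0.0441
small 63 [ 0.4497 -0.2697] 0.026 [ 0.422 -0.3  ] [ 0.476 -0.241] 0.0581
dish 170 [0.5856 0.0078] 0.069 [ 0.508 -0.065] [0.659 0.078] 0.0436
roof 2512 ((0.755107045173645, 0.0336485356092453), (0.19594860076904297, 0.24518951773643494), 8.721731185913086) [[0.6399999856948853, 0.14000000059604645], [0.6769999861717224, -0.10199999809265137], [0.8709999918937683, -0.0729999989271164], [0.8330000042915344, 0.17000000178813934]]
```

View pics/crop.png

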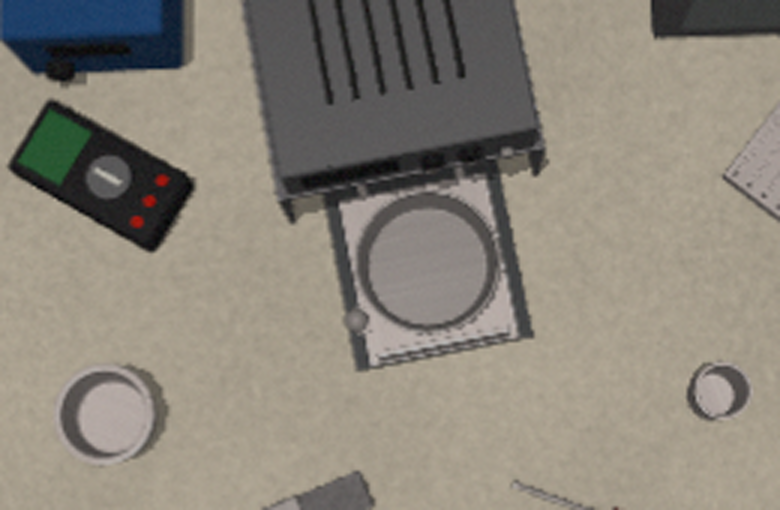

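```bash
cat >> m.py <<'E'
YAW=np.deg2rad(8.75); XR=np.array([np.cos(YAW),np.sin(YAW),0]); YR=np.array([-XR[1],XR[0],0]); Z=np.array([0,0,1.])
T=np.deg2rad(8.65)
def ori(z,y): return R.from_matrix(np.c_[np.cross(y,z),y,z]).as_quat()
def wall(c,u,zb,d,L,s=1,t=T):
    "TCP pose pinching the 100 mm cup's wall on side u; cup underside at zb, tips d below rim"
    z=-np.cos(t)*Z-np.sin(t)*u; y=s*(np.cos(t)*u-np.sin(t)*Z)
    return np.array([*c,zb+.046])+.046*u+(d-L)*z, ori(z,y)
E
python3 - <<'E'
from m import *
c=np.array([.448,.325]);u=np.array([*(-c/np.hypot(*c)),0])
cs=np.array([.452,-.271]);dc=np.array([.587,.007])
for s in(1,-1):
    for nm,(p,q) in dict(pick=wall(c,u,0,.015,.0726,s),place=wall(dc,-XR,.017,.015,.0726,s)).items():
        for dz in(0,.08,.15):
            j=r.ik(p+dz*Z,q);print(s,nm,dz,None if j is None else np.round(j,2))
z=np.cos(.73)*-Z+np.sin(.73)*XR
for tr in(-.05,.17):
    for s in(1,-1):
        j=r.ik(dc.tolist()@np.eye(2,3)+(tr-.084)*XR+.027*Z-.0726*z,ori(z,s*YR));print("push",s,tr,None if j is None else np.round(j,2))
print(r.finger_overhang)
r.command_gripper(.5);print(r.finger_overhang,r.get_gripper_width(),r.get_time_s())
s=1
p,q=wall(c,u,0,.015,.0726,s,0)
r.move_ptp(p+.17*Z-.05*u,q)
f=grab("wrist");X=cloud(f);np.savez("w1.npz",X=X,c=f["color"]);cv2.imwrite("pics/w1.png",f["color"]);print(f["hand_eye"],r.get_time_s())
E
```

```text
1 pick 0 None
1 pick 0.08 None
1 pick 0.15 None
1 place 0 None
1 place 0.08 None
1 place 0.15 None
-1 pick 0 [ 0.55 -0.24  1.91  0.01  1.32 -0.08]
-1 pick 0.08 [ 0.55 -0.29  1.8   0.01  1.47 -0.07]
-1 pick 0.15 [ 0.55 -0.3   1.69  0.01  1.6  -0.07]
-1 place 0 [-0.08 -0.15  1.8   0.04  1.35 -0.24]
-1 place 0.08 [-0.08 -0.19  1.7   0.04  1.49 -0.24]
-1 place 0.15 [-0.08 -0.2   1.58  0.04  1.62 -0.23]
push 1 -0.05 None
push -1 -0.05 None
push 1 0.17 [-0.11 -0.18  2.02  0.31  0.61 -2.02]
push -1 0.17 [-0.11 -0.18  2.02  0.31  0.61  1.12]
0.0726
0.0726 0.4969178503447568 0.5917Traceback (most recent call last):
  File "<stdin>", line 16, in <module>
bench.PlanningError: the arm cannot take that pose within its joint ranges
```

```bash
python3 - <<'E'
from m import *
c=np.array([.448,.325]);u=np.array([*(-c/np.hypot(*c)),0]);dc=np.array([.587,.007])
for deg in(26,30,35,40):
    a=np.deg2rad(deg);z=np.cos(a)*-Z+np.sin(a)*XR
    for ax in(YR,-YR,XR):
        if ax is XR: ax=np.cross(z,YR)
        print(deg,[None if (j:=r.ik(np.array([*dc,0])+(tr-.084-.011*np.cos(a))*XR+(.036-.011*np.sin(a))*Z-.0726*z,ori(z,ax))) is None else np.round(j,2).tolist() for tr in(-.02,0,.165)])
p,q=wall(c,u,0,.015,.0726,-1,0)
r.move_ptp(p+.17*Z,q)
f=grab("wrist");X=cloud(f);np.savez("w1.npz",X=X,c=f["color"]);cv2.imwrite("pics/w1.png",f["color"]);print(np.round(f["hand_eye"],3),r.get_time_s())
E
```

```text
26 [[-0.2, -0.66, 2.26, 0.17, 1.12, -1.97], [-0.18, -0.58, 2.22, 0.16, 1.08, -1.95], [-0.08, -0.07, 1.81, 0.12, 0.96, -1.85]]
26 [[-0.2, -0.66, 2.26, 0.17, 1.12, 1.17], [-0.18, -0.58, 2.22, 0.16, 1.08, 1.19], [-0.08, -0.07, 1.81, 0.12, 0.96, 1.29]]
26 [[-0.2, -0.66, 2.26, 0.17, 1.12, -0.4], [-0.18, -0.58, 2.22, 0.16, 1.08, -0.38], [-0.08, -0.07, 1.81, 0.12, 0.96, -0.28]]
30 [[-0.23, -0.73, 2.33, 0.21, 1.07, -2.01], [-0.21, -0.65, 2.28, 0.21, 1.03, -1.99], [-0.09, -0.11, 1.87, 0.15, 0.87, -1.88]]
30 [[-0.23, -0.73, 2.33, 0.21, 1.07, 1.13], [-0.21, -0.65, 2.28, 0.21, 1.03, 1.15], [-0.09, -0.11, 1.87, 0.15, 0.87, 1.26]]
30 [[-0.23, -0.73, 2.33, 0.21, 1.07, -0.44], [-0.21, -0.65, 2.28, 0.21, 1.03, -0.42], [-0.09, -0.11, 1.87, 0.15, 0.87, -0.31]]
35 [[-0.26, -0.83, 2.41, 0.27, 1.01, -2.06], [-0.23, -0.74, 2.36, 0.27, 0.96, -2.05], [-0.1, -0.16, 1.95, 0.21, 0.77, -1.93]]
35 [[-0.26, -0.83, 2.41, 0.27, 1.01, 1.08], [-0.23, -0.74, 2.36, 0.27, 0.96, 1.09], [-0.1, -0.16, 1.95, 0.21, 0.77, 1.21]]
35 [[-0.26, -0.83, 2.41, 0.27, 1.01, -0.49], [-0.23, -0.74, 2.36, 0.27, 0.96, -0.48], [-0.1, -0.16, 1.95, 0.21, 0.77, -0.36]]
40 [None, [-0.26, -0.83, 2.44, 0.34, 0.9, -2.11], [-0.11, -0.21, 2.03, 0.28, 0.66, -2.0]]
40 [None, [-0.26, -0.83, 2.44, 0.34, 0.9, 1.03], [-0.11, -0.21, 2.03, 0.28, 0.66, 1.14]]
40 [None, [-0.26, -0.83, 2.44, 0.34, 0.9, -0.54], [-0.11, -0.21, 2.03, 0.28, 0.66, -0.43]]
[[ 0.     0.954  0.301  0.078]
 [ 1.    -0.    -0.    -0.001]
 [-0.     0.301 -0.954 -0.07 ]
 [ 0.     0.     0.     1.   ]] 3.7583
```

View pics/w1.png

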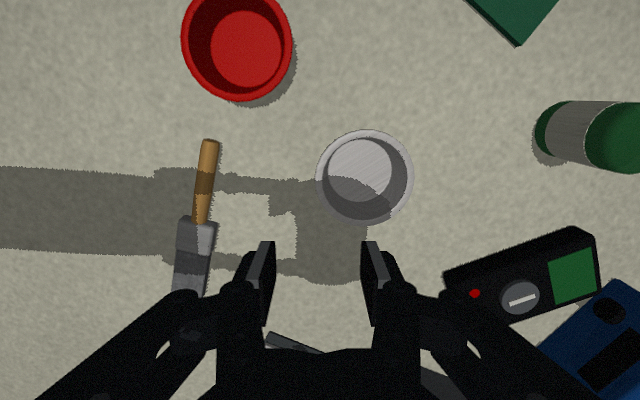

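The wrist picture shows the aluminium middle cup at about (365,177), with the two fingertips at (268,243) and (370,243). The red cup is at (237,42). I'll fit the rim and the fingertips.

```bash
cat >> m.py <<'E'
def rimfit(X,c,zr,rad):
    P=X.reshape(-1,3);P=P[np.isfinite(P[:,0])]
    P=P[(abs(P[:,2]-zr)<.007)&(np.hypot(*(P[:,:2]-c).T)<rad+.02)]
    from scipy.optimize import least_squares
    f=least_squares(lambda a:np.hypot(*(P[:,:2]-a).T)-rad,c,loss="soft_l1",f_scale=.002)
    return f.x,np.sqrt(np.mean(f.fun**2)),len(P),np.median(P[:,2])
E
python3 - <<'E'
from m import *
X=np.load("w1.npz")["X"]
print("mid wrist",rimfit(X,[.448,.325],.046,.046))
for n in("top","side"):
    Y=np.load(n+".npz")["X"]
    print(n,"mid",rimfit(Y,[.448,.325],.046,.047),"small",rimfit(Y,[.452,-.271],.06,.026),"dish",rimfit(Y,[.587,.007],.046,.070))
p=r.get_eef_pos();Q=R.from_quat(r.get_orientation())
t=Q.inv().apply((X[220:300,240:400]-p).reshape(-1,3)); t=t[np.isfinite(t[:,0])&(t[:,2]<.1)]
print("tips tool z",np.sort(t[:,2])[-40::8],"y range",t[t[:,2]>.055][:,1].min(),t[t[:,2]>.055][:,1].max(),r.get_gripper_width())
E
```

```text
mid wrist (array([0.446883  , 0.32394195]), np.float64(0.0026885823029500463), 2597, np.float64(0.045545830822700695))
top mid (array([0.44892626, 0.32272881]), np.float64(0.0034989429866825977), 299, np.float64(0.04623851104884236)) small (array([ 0.45344541, -0.27167935]), np.float64(0.0014405973664948452), 95, np.float64(0.05991384824995216)) dish (array([0.58687138, 0.00577495]), np.float64(0.006096490276172514), 375, np.float64(0.04569116897140346))
side mid (array([0.44652931, 0.32677839]), np.float64(0.00318609509836891), 258, np.float64(0.043972728761039304)) small (array([ 0.44955965, -0.26956783]), np.float64(0.00225979192808593), 60, np.float64(0.05819236000076289)) dish (array([0.58407869, 0.00773259]), np.float64(0.005721877397481492), 217, np.float64(0.043804226410719904))
tips tool z [0.06850052 0.06892616 0.06939755 0.06981798 0.07045181] y range -0.0357188520942185 0.03379394584886528 0.49925898636915306
```

```bash
python3 - <<'E'
from m import *
c=np.array([.447,.324]);u=np.array([*(-c/np.hypot(*c)),0])
p,q=wall(c,u,0,.015,.0726,-1)
r.move_ptp(p+.06*Z,q)
r.move_linear(p,max_speed=.08)
print(r.get_contact_force())
r.command_gripper(0.0)
print(r.get_gripper_width(),r.get_grasp_force(),r.get_contact_force())
r.move_linear(p+.12*Z,max_speed=.12)
print(r.get_gripper_width(),r.get_grasp_force(),r.get_contact_force(),r.get_time_s())
f=grab("wrist");X=cloud(f);np.savez("w2.npz",X=X,c=f["color"]);cv2.imwrite("pics/w2.png",f["color"])
P=X.reshape(-1,3);P=P[np.isfinite(P[:,0])];m=(np.hypot(*(P[:,:2]-c).T)<.06)&(P[:,2]>.15)&(P[:,2]<.185);P=P[m]
A=np.c_[P[:,:2]-c,np.ones(len(P))]
w=np.ones(len(P),bool)
for _ in range(5):
    s=np.linalg.lstsq(A[w],P[w,2],rcond=None)[0];e=P[:,2]-A@s;w=e>-.004
print("rim plane",s,w.sum(),"tilt along u",s[:2]@u[:2],circ(P[w]) )
E
```

```text
[ 0.61677129 -0.31384569  0.42661161]
0.0748700374421691 56.08238658634946 [-0.03046488  0.63509884  3.00041707]
0.07081400715390376 55.86127393995412 [-0.48522073  0.27783915 -1.75101337] 6.7417
rim plane [-0.07541321 -0.18692997  0.16886013] 4615 tilt along u 0.17076537761009322 (array([0.44474134, 0.32201785]), np.float64(0.04496019837655612))
```

View pics/w2.png

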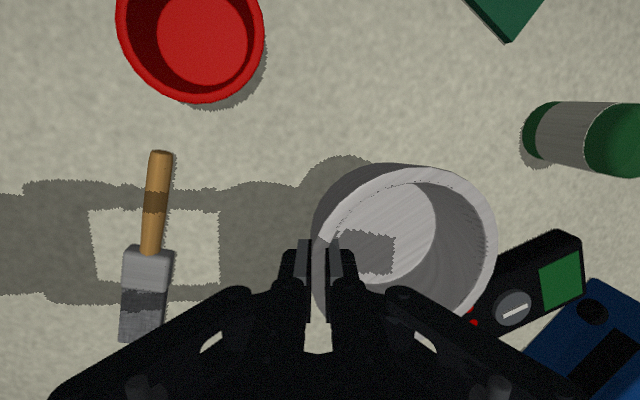

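```bash
cat >> m.py <<'E'
def rim3d(X,c,zr,r0,r1,n=3000):
    "RANSAC plane of a ring: returns normal, centre, count"
    P=X.reshape(-1,3);P=P[np.isfinite(P[:,0])]
    P=P[(np.hypot(*(P[:,:2]-np.array(c)[:2]).T)<r1+.015)&(abs(P[:,2]-zr)<.025)]
    g=np.random.default_rng(0);best=(0,)
    for _ in range(n):
        a=P[g.choice(len(P),3,False)];nn=np.cross(a[1]-a[0],a[2]-a[0]);l=np.linalg.norm(nn)
        if l<3e-4: continue
        nn/=l;nn*=np.sign(nn[2])
        if nn[2]<.9: continue
        e1=np.cross(nn,[0,1,0]);e1/=np.linalg.norm(e1);e2=np.cross(nn,e1);B=np.c_[e1,e2]
        cc,ra=circ((a-a[0])@B)
        if not r0<ra<r1: continue
        ctr=a[0]+B@cc
        d=P-ctr;e=d@nn;rr=np.linalg.norm(d-np.outer(e,nn),axis=1)
        k=((abs(e)<.0015)&(rr>r0)&(rr<r1)); score=k.sum()-2*((e>.003)&(rr>r0-.02)).sum()
        if score>best[0]: best=(score,nn,ctr,P[k])
    k=best[3];m=k.mean(0);nn=np.linalg.svd(k-m)[2][2];nn*=np.sign(nn[2])
    return nn,best[2],len(k)
E
python3 - <<'E'
from m import *
X=np.load("w2.npz")["X"]
c=np.array([.447,.324]);u=np.array([*(-c/np.hypot(*c)),0]);v=np.cross(Z,u)
n,ctr,k=rim3d(X,c,.166,.041,.051)
print(n,ctr,k,"u",n@u,"v",n@v)
X=np.load("w1.npz")["X"]
n,ctr,k=rim3d(X,c,.046,.041,.051);print("before",n,ctr,k)
E
```

```text
[-4.02516859e-04  8.38787120e-03  9.99964740e-01] [0.44424076 0.3205694  0.16334353] 5595 u -0.004596753608130552 v -0.007027678085561606
before [4.07032202e-04 8.29419906e-04 9.99999573e-01] [0.44691881 0.32377656 0.04557101] 2078
```

The picture shows the cup held by its near wall, with the rim centred at about (415,240). The fit puts it upright within 0.01 rad and shifted 4 mm toward the robot, which I correct for in the placing.

```bash
python3 - <<'E'
from m import *
c=np.array([.447,.324]);u=np.array([*(-c/np.hypot(*c)),0])
dc=np.array([.5855,.0068])+.0043*XR[:2]
p,q=wall(dc,-XR,.0195,.015,.0726,-1)
r.move_ptp(p+.11*Z-.05*XR,q)
r.move_linear(p+.08*Z,max_speed=.12)
r.move_linear(p+.008*Z,max_speed=.1)
f0=np.array(r.get_contact_force())
for dz in(.005,.003,.001,0,-.001,-.002):
    r.move_linear(p+dz*Z,max_speed=.02)
    f=np.array(r.get_contact_force());print(dz,(f-f0).round(2))
    if f[2]-f0[2]>2: break
r.command_gripper(.15)
print(r.get_gripper_width(),r.get_contact_force(),r.get_grasp_force())
z=R.from_quat(q).apply([0,0,1]);e=np.array(r.get_eef_pos())
r.move_linear(e-.03*z,max_speed=.06)
r.move_linear(e-.03*z+.12*Z-.08*XR,max_speed=.2)
f=grab("wrist");X=cloud(f);np.savez("w3.npz",X=X,c=f["color"]);cv2.imwrite("pics/w3.png",f["color"])
print(rim3d(X,[.5855,.0068],.063,.041,.051),r.get_time_s())
E
```

```text
0.005 [ 0.23  0.17 -0.55]
0.003 [-1.02  0.53 -0.79]
0.001 [-0.11 -0.32 -0.44]
0 [ 0.24  0.18 -0.65]
-0.001 [-0.79  0.26 -1.47]
-0.002 [-1.33 -0.02  2.47]
0.1522216381456004 [ 0.3648979   0.68213096 -0.61066584] 0.0
(array([ 6.22380089e-04, -1.54942639e-03,  9.99998606e-01]), array([0.58762777, 0.00472246, 0.06266012]), 2020) 12.8583
```

View pics/w3.png

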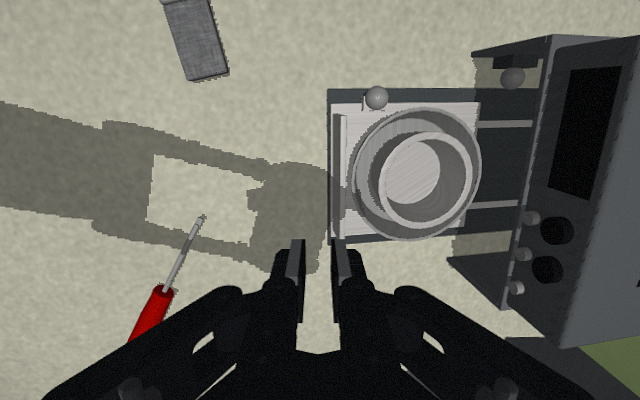

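The middle cup stands flat in the dish at (415,180) in the picture; its fitted rim height is 62.7 mm against 63 expected. Now the small cup.

```bash
python3 - <<'E'
from m import *
c=np.array([.4515,-.2705])
def pose(c,u,tipz,L=.069): return np.array([*c,tipz+L]),ori(-Z,-u)
u=np.array([*(-c/np.hypot(*c)),0])
p,q=pose(c,u,.045)
r.move_ptp(p+.13*Z-.02*u*0,q)
r.command_gripper(1.0)
f=grab("wrist");X=cloud(f)
n,ctr,k=rim3d(X,c,.060,.022,.030);print(n,ctr,k)
if k<100 or np.hypot(*(ctr[:2]-c))>.008: raise SystemExit("check")
c=ctr[:2];p,q=pose(c,u,.045)
r.move_linear(p+.03*Z,max_speed=.12);r.move_linear(p,max_speed=.06);print(r.get_contact_force())
r.command_gripper(0.)
print(r.get_gripper_width(),r.get_grasp_force(),r.get_contact_force())
r.move_linear(p+.14*Z,max_speed=.12)
f=grab("wrist");X=cloud(f);cv2.imwrite("pics/w4.png",f["color"]);print(rim3d(X,c,.200,.022,.030),p,r.get_gripper_width(),r.get_time_s())
P=X.reshape(-1,3);P=P[np.isfinite(P[:,0])]
t=R.from_quat(q).inv().apply(P-np.array(r.get_eef_pos()));t=t[(abs(t[:,1])>.029)&(abs(t[:,1])<.045)&(abs(t[:,0])<.013)&(t[:,2]<.09)];print("tip z",np.sort(t[:,2])[-30::8])
E
```

```text
[-0.00291618 -0.00367029  0.99998901] [ 0.45349028 -0.27197848  0.05955107] 829
[ 0.39051932 -0.09168561 -0.70722186]
0.6261631058362342 63.385104287881404 [-0.56139966  0.27801247  5.88597907]
(array([-0.11306153, -0.21704888,  0.96959109]), array([ 0.450419  , -0.27659836,  0.2186931 ]), 275) [ 0.45349028 -0.27197848  0.114     ] 0.6283225531572528 18.0333
tip z [0.06342906 0.06397981 0.0643387  0.06477594]
```

```bash
ls pics
```

```text
crop.png
side0.png
top0.png
w1.png
w2.png
w3.png
w4.png
```

View pics/w4.png

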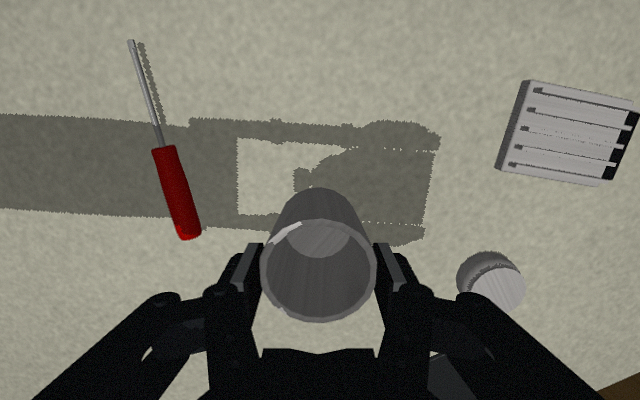

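The small cup hangs between the pads with its rim centred at about (318,270). The first plane fit was polluted by the fingers, so I refit it.

```bash
python3 - <<'E'
from m import *
f=grab("wrist");X=cloud(f);np.savez("w4.npz",X=X)
p=np.array(r.get_eef_pos());q=R.from_quat(r.get_orientation())
t=q.inv().apply(np.nan_to_num((X-p).reshape(-1,3),nan=9)).reshape(X.shape)
for row in (200,215,218,220,222,225,240,280,300,315,318,320,322,325,330): print(row,t[row,318].round(4))
# ring points: pixels within rim ellipse, excluding pad side
v,u=np.mgrid[0:400,0:640];e=np.hypot((u-318)/58,(v-270)/51)
m=(e>.90)&(e<1.0)&(abs(u-318)<45);P=t[m]
k=np.ones(len(P),bool)
for _ in range(8):
    A=np.c_[P[:,:2],np.ones(len(P))];s=np.linalg.lstsq(A[k],P[k,2],rcond=None)[0];d=P[:,2]-A@s;k=abs(d)<max(.0015,1.5*np.median(abs(d)))
print("plane",s,k.sum(),len(P),circ(P[k]))
E
```

```text
200 [ 0.0251 -0.0008  0.0846]
215 [ 0.0263 -0.0008  0.0597]
218 [ 0.0264 -0.0008  0.056 ]
220 [ 0.0252 -0.0008  0.0566]
222 [ 0.0249 -0.0008  0.055 ]
225 [ 0.0229 -0.0008  0.0565]
240 [-0.01   -0.0008  0.1099]
280 [-0.0239 -0.0008  0.0861]
300 [-0.0245 -0.0008  0.0683]
315 [-0.0243 -0.0008  0.0562]
318 [-0.0262 -0.0008  0.0564]
320 [-0.0269 -0.0008  0.0558]
322 [-0.0277 -0.0008  0.0554]
325 [-0.197  -0.0007  0.2534]
330 [-0.2044 -0.0007  0.2531]
plane [-0.61598368 -0.4680396   0.05522358] 1054 1054 (array([5.49666874, 4.2145023 ]), np.float64(6.92720858163463))
```

```bash
python3 - <<'E'
from m import *
c=np.array([.5876,.0047])-.001*XR[:2]
q=ori(-Z,XR);p=np.array([*c,.1386])
r.move_ptp(p+.10*Z-.05*XR,q)
r.move_linear(p+.06*Z,max_speed=.12)
r.move_linear(p+.006*Z,max_speed=.1)
f0=np.array(r.get_contact_force())
for dz in(.004,.003,.002,.001,0,-.001,-.002,-.003):
    r.move_linear(p+dz*Z,max_speed=.02)
    f=np.array(r.get_contact_force());print(dz,(f-f0).round(2))
    if f[2]-f0[2]>2: break
r.command_gripper(.8)
print(r.get_gripper_width(),r.get_contact_force(),r.get_grasp_force())
e=np.array(r.get_eef_pos())
r.move_linear(e+.05*Z,max_speed=.08)
r.move_linear(e+.13*Z-.08*XR,max_speed=.2)
f=grab("wrist");X=cloud(f);np.savez("w5.npz",X=X);cv2.imwrite("pics/w5.png",f["color"])
print(rim3d(X,c,.063,.041,.051),rim3d(X,c,.085,.023,.029),r.get_time_s())
E
```

```text
0.004 [ 0.78 -0.74 -0.23]
0.003 [ 1.24  0.   -0.96]
0.002 [ 1.7  -1.18 -1.78]
0.001 [ 1.06 -0.39 -0.8 ]
0 [ 1.04 -0.16 -0.99]
-0.001 [-0.54 -0.42  3.43]
0.8002015603521784 [-0.68001566  0.04556435 -0.63192624] 0.0Traceback (most recent call last):
  File "<stdin>", line 18, in <module>
  File "m.py", line 35, in rim3d
    k=best[3];m=k.mean(0);nn=np.linalg.svd(k-m)[2][2];nn*=np.sign(nn[2])
      ~~~~^^^
IndexError: tuple index out of range
```

View pics/w5.png

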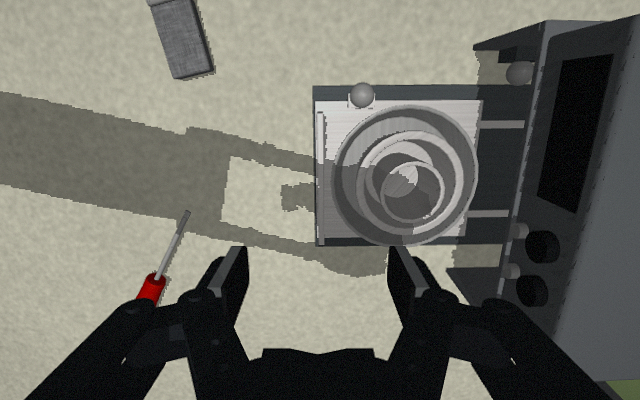

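The picture shows the three rims nested: small cup at (412,192) inside the middle cup and the dish, with the plate edge at column 320. Next I check that they are flat and where the plate is.

```bash
python3 - <<'E'
from m import *
X=np.load("w5.npz")["X"];P=X.reshape(-1,3);P=P[np.isfinite(P[:,0])]
dc=np.array([.5866,.0055,0]);d=P-dc;a=d@XR;b=d@YR
m=(P[:,2]>.044)&(P[:,2]<.054)&(abs(b)<.063)&(a<-.0735)&(a>-.1);print("plate a pct",np.percentile(a[m],[2,10,50,90,98]),m.sum(),np.median(P[m,2]), np.polyfit(b[m],a[m],1))
m=(P[:,2]>.076)&(P[:,2]<.09)&(np.hypot(a,b)<.05);Q=P[m];print(len(Q),np.percentile(Q[:,2],[5,25,50,75,95]))
if len(Q)>30:
    A=np.c_[Q[:,:2]-dc[:2],np.ones(len(Q))];k=np.ones(len(Q),bool)
    for _ in range(8):
        s=np.linalg.lstsq(A[k],Q[k,2],rcond=None)[0];e=Q[:,2]-A@s;k=abs(e)<.0015
    print("small plane",s,k.sum(),circ(Q[k]))
print(r.get_time_s())
E
```

```text
plate a pct [-0.08217253 -0.08124703 -0.07931877 -0.07657575 -0.07624785] 804 0.04982658172252444 [-0.01239851 -0.07921025]
1161 [0.07715891 0.08117085 0.08233061 0.08291768 0.08360047]
small plane [-0.0003372   0.00079981  0.0825927 ] 865 (array([0.58547853, 0.00434659]), np.float64(0.025827333434538646))
23.8833
```

The cups are nested flat (small cup rim level, at 82.6 mm). Now the push, with closed fingers tilted back 38°.

```bash
cat > push.py <<'E'
from m import *
dc=np.array([.5866,.0055,0]);a=np.deg2rad(38);z=np.cos(a)*-Z+np.sin(a)*XR;q=ori(z,YR)
def pose(tr,up=0,L=.0735): return dc+(tr-.0825-.011*np.cos(a))*XR+.008*YR+(.036-.011*np.sin(a)+up)*Z-L*z
E
python3 - <<'E'
from push import *
for t,u in((-.012,.08),(-.012,0),(0,0),(.08,0),(.165,0)):
    j=r.ik(pose(t,u),q);print(t,u,None if j is None else np.round(j,2))
r.command_gripper(0.)
r.move_ptp(pose(-.012,.08),q)
r.move_linear(pose(-.012),max_speed=.1)
f0=np.array(r.get_contact_force());print("free",f0)
for t in np.arange(-.008,.012,.002):
    r.move_linear(pose(t),max_speed=.03);f=np.array(r.get_contact_force())-f0;print(round(t,3),f.round(2))
    if f@XR<-1.5: break
f=grab("side");X=cloud(f);np.savez("s6.npz",X=X);cv2.imwrite("pics/s6.png",f["color"][110:250,180:420]);print(r.get_time_s())
E
```

```text
-0.012 0.08 None
-0.012 0 None
0 0 [-0.23 -0.8   2.41  0.29  0.93 -2.06]
0.08 0 [-0.15 -0.47  2.21  0.26  0.77 -2.  ]
0.165 0 [-0.09 -0.19  2.    0.23  0.7  -1.94]Traceback (most recent call last):
  File "<stdin>", line 5, in <module>
bench.PlanningError: the arm cannot take that pose within its joint ranges
```

```bash
sed -i 's/^dc=.*/dc=np.array([.5866,.0055,0])/; /^def pose/d' push.py; cat >> push.py <<'E'
def pose(tr,up=0,deg=38,L=.0735):
    a=np.deg2rad(deg);z=np.cos(a)*-Z+np.sin(a)*XR
    return dc+(tr-.0825-.011*np.cos(a))*XR+.008*YR+(.036-.011*np.sin(a)+up)*Z-L*z,ori(z,YR)
E
python3 - <<'E'
from push import *
for t,u,d in((-.015,.08,20),(-.015,.08,28),(-.015,0,28),(.06,0,28),(.045,0,38),(.165,0,38)):
    j=r.ik(*pose(t,u,d));print(t,u,d,None if j is None else np.round(j,2))
r.command_gripper(0.)
p,q=pose(-.015,.08,28)
if r.ik(p,q) is None: p,q=pose(-.015,.08,20)
r.move_ptp(p,q)
r.move_linear(*pose(-.015,0,28),max_speed=.1)
f0=np.array(r.get_contact_force());print("free",f0)
for t in np.arange(-.010,.012,.002):
    r.move_linear(pose(t,0,28)[0],max_speed=.03);f=np.array(r.get_contact_force())-f0;print(round(t,3),f.round(2))
    if f@XR<-2: break
print(r.get_time_s())
E
```

```text
-0.015 0.08 20 [-0.15 -0.58  2.04  0.11  1.35 -1.88]
-0.015 0.08 28 [-0.19 -0.72  2.16  0.17  1.24 -1.93]
-0.015 0 28 [-0.19 -0.68  2.28  0.18  1.08 -1.96]
0.06 0 28 [-0.13 -0.41  2.11  0.16  0.98 -1.91]
0.045 0 38 [-0.18 -0.6   2.3   0.28  0.83 -2.03]
0.165 0 38 [-0.09 -0.19  2.    0.23  0.7  -1.94]
free [ 1.08343499 -0.00894237 -0.23479489]
-0.01 [-1.11 -0.63 -0.78]
-0.008 [-1.13  1.15  1.37]
-0.006 [-0.96  0.18  0.16]
-0.004 [-0.88  0.18  0.28]
-0.002 [-1.29 -1.16 -0.16]
0.0 [-0.86  0.25 -0.55]
0.002 [-1.49 -0.12  0.87]
0.004 [-1.64 -0.14  1.08]
0.006 [-1.06  0.52  0.54]
0.008 [-1.65 -0.88  0.77]
0.01 [-1.09 -0.21  0.32]
30.0167
```

```bash
python3 - <<'E'
from push import *
r.move_linear(pose(.07,0,28)[0],max_speed=.05);print(r.get_contact_force())
r.move_linear(pose(.055,0,28)[0],max_speed=.08)
r.move_linear(*pose(.055,0,38),max_speed=.03)
r.move_linear(pose(.10)[0],max_speed=.05)
f=grab("side");X=cloud(f);np.savez("s6.npz",X=X);cv2.imwrite("pics/s6.png",cv2.resize(f["color"][100:260,180:420],None,fx=3,fy=3))
print(r.get_contact_force(),r.get_time_s())
E
```

```text
[-0.5696884  -0.70043178  0.21836875]
[0.5285532  0.97736046 0.79146788] 33.3833
```

View pics/s6.png

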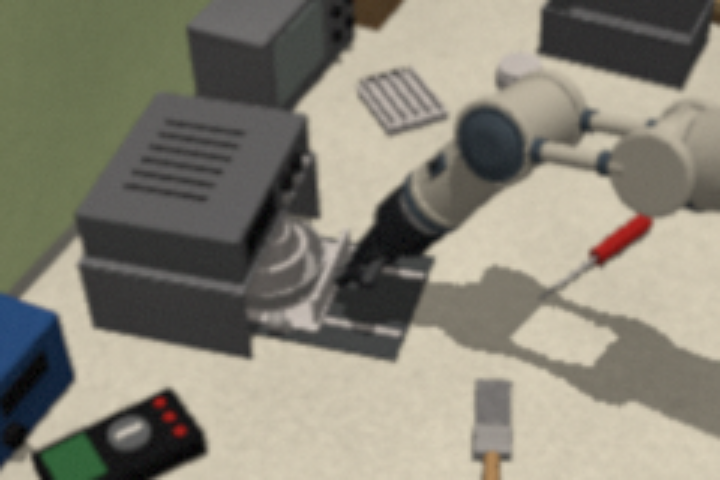

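The side view shows the fingertips at the plate (345,275), with the carriage partly in and the cups still nested. I push on.

```bash
python3 - <<'E'
from push import *
r.move_linear(pose(.13)[0],max_speed=.05)
f0=np.array(r.get_contact_force());print(f0)
for t in np.arange(.134,.1615,.003):
    r.move_linear(pose(t)[0],max_speed=.04);f=np.array(r.get_contact_force());print(round(t,3),f.round(2),round(float(f@XR),2),r.get_eef_pos())
    if f@XR<-25: break
print(r.get_time_s())
E
```

```text
[0.11058885 0.12659122 0.11640954]
0.134 [ 0.5  -0.41 -0.4 ] 0.43 [0.5831467  0.01299563 0.08729063]
0.137 [-0.91 -0.12  0.09] -0.92 [0.58612108 0.01348793 0.08725507]
0.14 [-0.2  -0.17 -0.37] -0.22 [0.58907711 0.01398688 0.08717328]
0.143 [-0.53 -0.64  0.66] -0.62 [0.59193495 0.01444989 0.08701544]
0.146 [ 0.22  1.   -0.4 ] 0.37 [0.59497109 0.01488065 0.08724082]
0.149 [-0.39  0.11 -0.24] -0.37 [0.59810674 0.0153212  0.08737699]
0.152 [-0.88  0.31 -0.03] -0.82 [0.60105331 0.01579173 0.08723422]
0.155 [ 0.05  0.27 -0.14] 0.09 [0.60396339 0.01627717 0.08715085]
0.158 [-0.12 -1.69  0.66] -0.38 [0.60697067 0.01671844 0.08724725]
0.161 [ 0.84  0.24 -0.12] 0.87 [0.60987976 0.01715468 0.08717001]
36.6333
```

```bash
python3 - <<'E'
from push import *
def chk(X,n):
    P=X.reshape(-1,3);P=P[np.isfinite(P[:,0])];d=P-dc;a=d@XR;b=d@YR
    m=(P[:,2]>.012)&(P[:,2]<.056)&(abs(b)<.06)&(a>-.09)&(a<.2)
    h,e=np.histogram(a[m],np.arange(-.09,.2,.005));print(n,[(round(float(x),3),int(k)) for x,k in zip(e,h) if k])
for nm in("s6.npz",): chk(np.load(nm)["X"],nm)
chk(cloud(grab("side")),"side")
r.move_linear(pose(.06)[0],max_speed=.1)
chk(cloud(grab("side")),"side back")
f=grab("wrist");X=cloud(f);np.savez("w7.npz",X=X);chk(X,"wrist");cv2.imwrite("pics/w7.png",f["color"]);print(r.get_time_s())
E
```

```text
s6.npz [(-0.015, 4), (-0.01, 6), (-0.005, 9), (0.0, 6), (0.005, 7), (0.01, 81), (0.015, 36), (0.02, 1), (0.025, 7), (0.03, 24), (0.035, 27), (0.04, 20), (0.045, 31), (0.05, 48), (0.055, 42), (0.06, 33), (0.065, 35), (0.07, 21), (0.075, 22), (0.08, 14), (0.085, 12), (0.09, 13), (0.095, 7), (0.1, 5), (0.105, 2)]
side [(-0.05, 1), (0.04, 1), (0.045, 2), (0.05, 4), (0.055, 6), (0.06, 8), (0.065, 7), (0.07, 23), (0.075, 89), (0.08, 11), (0.085, 3), (0.09, 21), (0.095, 23), (0.1, 10), (0.105, 11), (0.11, 3)]
side back [(-0.055, 5), (-0.05, 6), (-0.045, 7), (-0.04, 8), (-0.035, 5), (-0.03, 2), (0.015, 1), (0.07, 18), (0.075, 108), (0.08, 12), (0.085, 3), (0.09, 17), (0.095, 29), (0.1, 12), (0.105, 8), (0.11, 4)]
wrist [(-0.075, 2), (-0.07, 172), (-0.065, 453), (-0.06, 471), (-0.055, 560), (-0.05, 472), (-0.045, 191), (0.07, 9), (0.075, 294), (0.11, 155), (0.115, 17)]
37.9417
```

View pics/w7.png

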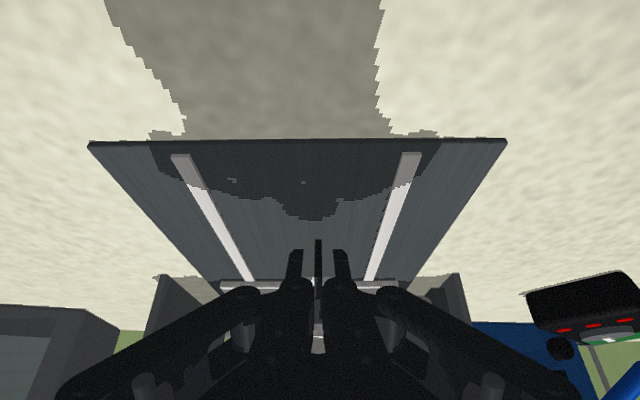

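The last picture shows the plate at row ~285, behind the tunnel's front edge, after the fingers backed off. It did not spring back. I'll check it with a gentle nudge and a measurement against the riser edge.

```bash
python3 - <<'E'
from push import *
X=np.load("w7.npz")["X"];P=X.reshape(-1,3);P=P[np.isfinite(P[:,0])];d=P-dc;a=d@XR;b=d@YR
m=(P[:,2]>.012)&(P[:,2]<.05)&(abs(b)<.06)&(a>.06)&(a<.09);print("plate",np.percentile(a[m],[5,50,95]))
for s in(1,-1):
    m=(P[:,2]>.02)&(P[:,2]<.09)&(abs(b*s-.124)<.008)&(a>.05)&(a<.12);print("wall front",m.sum(),np.percentile(a[m],[1,5,25,50]) if m.sum() else "")
r.move_linear(pose(.155)[0],max_speed=.1);f0=np.array(r.get_contact_force())
for t in np.arange(.159,.1705,.0015):
    r.move_linear(pose(t)[0],max_speed=.03);r.sleep(.1);f=np.array(r.get_contact_force())-f0;print(round(t,4),round(float(f@XR),2))
    if f@XR<-7: break
r.move_linear(pose(.07)[0],max_speed=.12)
X=cloud(grab("wrist"));P=X.reshape(-1,3);P=P[np.isfinite(P[:,0])];d=P-dc;a=d@XR;b=d@YR
m=(P[:,2]>.012)&(P[:,2]<.05)&(abs(b)<.06)&(a>.06)&(a<.09);print("plate",np.percentile(a[m],[5,50,95]),r.get_time_s(),r.get_contact_force())
E
```

```text
plate [0.0753181  0.07673588 0.0781041 ]
wall front 479 [0.07097956 0.07152694 0.07244168 0.07599313]
wall front 801 [0.07407949 0.07470804 0.07584416 0.08127926]
0.159 0.79
0.1605 1.68
0.162 0.42
0.1635 0.71
0.165 0.71
0.1665 1.0
0.168 -2.7
0.1695 -20.26
plate [0.08012948 0.08169837 0.08317104] 42.9 [-0.69136209  0.71081424  0.23287485]
```

```bash
python3 - <<'E'
from push import *
r.sleep(.3)
print(r.finish_job(),r.get_time_s())
E
```

```text
the job is handed in; nothing more can be done
the job is handed in; nothing more can be done
```

The job is handed in at about 43 s of the 72 s allowed, with no verdict shown: the cups measured nested and flat in the dish before the push, and the carriage met a hard stop and stayed there when I backed off, with its plate about 8 mm inside the tunnel front; I could not see the cups once inside.

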